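# Click the scriber's point in and put it away under the caddy's cover

## Robot

A 6-joint arm with a two-finger parallel gripper is mounted at the origin on the work surface; the furniture and walls round the work are solid. World frame = base frame: x ahead of the robot, y to its left, z up, the work surface at z = 0. Lengths are in mm, angles in rad, forces in N, time in s.
With the tool pointing down it reaches from about 275 to 750 mm from the base axis. Payload 10.2 kg.
Tool frame: the origin (TCP) lies between the finger pads; the fingertips stand 19 mm ahead of it and the grasp point (between the pads) is the TCP; z points along the fingers, y is the line along which they close (so a half turn about z gives the same grasp; the last joint's range is limited). The gripper opens to 85 mm and grips with 20 to 120 N. Pads are 22 mm wide; open, the fingers measure 114 mm over their backs; the gripper's body (76 mm by 85 mm) begins 54 mm behind the grasp point. The pads swing forward as they close: fully open they stand 13 mm farther back than shut.
Start: joints at [0.963, 0.313, 1.498, -0, 1.331, -0.223], TCP at [197.084, 486.61, 250.294] pointing down, gripper open.
Joint ranges: [-2.94, 2.94], [-0.97, 2.17], [0.19, 2.56], [-1.23, 4.37], [0.02, 3.11], [-2.88, 2.88]. Speed limits (rad/s): [2.39, 2.39, 3.01, 3.14, 3.14, 3.14].

## Interface

Orientations are given as a unit quaternion [w, x, y, z].
In Python, from rig import sense, capture, finish_job gives the robot as it stands. The module is installed in compiled form; this text tells all that it offers.
- The arm moves only by the tool move_arm, never from a script. Its argument "moves" is a list of rows, each an object with "turn": the turn, a rotation vector about the tool's x, y, z in rad, a list of three; "translation": the shift along the tool's x, y, z in mm, a list of three; "hand": the opening, from 0 (shut) to 1 (fully open). In form: [{"turn": [wx, wy, wz], "translation": [x, y, z], "hand": hand}, ...]. A call has 1 to 10 rows; each row shifts and turns the commanded pose from where the row before left it, along the tool's axes as they then stand; what a row does not reach is not made up. A row lasts 1/12 s, in which the tool goes at most 41.7 mm and 7.16 degrees, less where a joint would pass 70% of its speed; a pose out of reach is approached as far as the arm can. A call with a gripper value outside its range is refused whole. The fingers move at their own pace and stop on an object; "grip_force" is the grip in N (left out, the last holds). Time passes only in rows, so rows that do not move let the fingers close. It gives the time, the measured TCP pose, the force, the opening and the grip force at its end, in the units of the state.
- sense(): the state, without advancing time (a new reading comes with each control period).
- capture(name): name is "side" or "top" or "wrist"; returns a dict with "image" (400x640x3 uint8, blue, green, red), "z_map" (400x640 float32, mm along the optical axis (not along the pixel's ray), 0 where there is no reading), "vertical_fov" (degrees; the focal length in pixels is half the picture's height over the tangent of half this angle, whatever the lens; pixels are square), "cx", "cy" (the principal point, pixels), "R" (3x3) and "t" (3): a world point X has camera coordinates R X + t; the wrist camera has in their place "T_tool_cam" (4x4, takes a point from camera to tool coordinates, whose origin is the TCP and whose axes are the flange's). Camera axes: x right, y down, z forward; pixel columns grow to the right and rows downward; lengths in mm; the calibration is good to about 2 mm. A picture is of the moment at which its call begins: read the wrist's pose just before it.
- finish_job(): hands the job in; it is judged then, once.
The state is a dict: "time_s": time; "joints": joint angles; "dq": joint speeds; "tau": joint torques, N m; "eef_pos": TCP position; "ee_rot": TCP orientation; "force": force on the tool from outside, world axes, zero at the start; "wrist_torque": the same for the moment, N m; "grip_width": opening from 0.0 (shut) to 1.0 (fully open); "grip_force": force on a finger pad.
Only numpy, scipy, OpenCV 4.12 (cv2) and the standard library are available. Lean on these libraries where they do the work, as an engineer would, in place of code of your own. Each camera call takes 0.05 s, during which the arm holds its last target. There are 200 camera calls.

## Task

Put the blue scriber away safely: push its red end button against the bench top until its point clicks back in, then lay the scriber flat in the open well of the wooden tool caddy. Finally slide the dark cover board along the caddy's deck, without lifting it off, until it drops flush over the well, and leave everything else on the bench where it is.

Things in the scene. Friction and masses are not known exactly. Their poses are not given: they have to be found in the camera images.
- scriber: Hand scriber, blue square barrel 22 x 22 mm with a black rubber sleeve near the point, barrel from x -55 to +45 mm, 0.12 kg, lying flat. Origin on its long axis at its middle (11 mm above what it lies on), good place to grasp. +x runs to the carbide point, -x to the red end button. Starts with +x within 30 degrees of straight away from the robot
- button_end (a point): Outer end of the red rubber end button (17 mm across, domed, non-slip) on the scriber's axis, at scriber x -74 mm when the button is out
- point_tip (a point): Tip of the thin carbide point on the scriber's axis, at scriber x +77 mm when out; the steel nose it goes back into ends at x +67 mm
- button (a joint): How far the end button is pushed in along the scriber's axis, m: 0 out, 0.0065 at its stop; springs back when let go. Starts at 1.6 N, rises to about 6 N (along the axis) at 1.5 mm, then gives way with a click: by 4.5 mm the point has snapped in. Works with the scriber upright or slanted up to 50 degrees from vertical. One push is enough; further pushes do nothing
- point (a joint): How far the carbide point has gone in, m: 0 = out (start), 0.010 = fully in. A sprung detent holds it at either end
- caddy: Pale wooden tool caddy, fixed, 220 mm (x) by 244 mm (y, from -114 to +130), 58 mm high. Origin on the bench under it, midway between its two end cheeks (inner faces x -100 and +100). +y half: flat deck at z 50, open at its +y end. -y half: open tool well. Its x axis points roughly away from the robot, +y to the robot's left
- well (a point): Centre of the tool well's cork floor, at caddy (0, -52, 6) mm. The well is 176 mm along caddy x and 90 mm along y. Round its mouth ledges at z 42 lie in a rebate 200 mm by 104 mm (caddy y -104 to 0), walled by the cheeks and a -y rail, tops at z 58
- deck_edge (a point): Middle of the edge where the deck (z 50) steps down 8 mm into the rebate round the well, at caddy (0, 0, 50) mm
- cover: Dark loose wooden cover board with a brass-ringed mark, 194 mm (x) by 100 mm (y) by 8 mm thick, 0.13 to 0.25 kg, lying on the deck between the cheeks, axes nearly as the caddy's. Origin at the centre of its underside. Too wide to grasp: push it. Its leading edge tips into the rebate first. Seated, it is flush with the deck, origin near caddy (0, -52, 42) mm
- cover_push_edge (a point): Middle of the cover's +y edge, half-way up its thickness: push here with the fingertips towards the caddy's -y side. When this edge has passed the deck edge (by 0 to 4 mm) the cover drops into the rebate
- paint_tube: Silver paint tube, 206 x 49 x 33 mm, lying beside the scriber (bystander). Origin under its middle, y along its length
- white_dish: Small white saucer, 103 mm across, 13 mm high (bystander). Origin under its centre
- water_cup: Small cream cup, 72 mm across, 56 mm high (bystander). Origin under its centre
- lacquer_bowl: Black bowl with shell inlay, 96 mm across, 53 mm high (bystander). Origin under its centre
Not all that is in view belongs to the job. There is more than one size of the scriber; the one meant has the size given above.

How it is judged (in metres and radians):
On the way, in this order (a step that is already met when the one before it is completed fails the run):
1. the end button is pushed in against the bench top while the scriber is held in the gripper (value of joint button above 0.0015 m and height (world z) of button_end below 0.015 m and contact force between the fingers and scriber above 1 N).
2. the point has clicked in and the scriber is lifted off the bench (value of joint point above 0.0085 m and height (world z) of button_end above 0.02 m), for 0.1 s.
3. the scriber lies flat in the well with its point in, while the well is still open (value of joint point above 0.0085 m and z of scriber in the frame of caddy below 0.024 m and y of scriber in the frame of caddy between -0.098 and -0.006 m and horizontal distance between scriber and well below 0.06 m and z of cover in the frame of caddy above 0.046 m and linear speed of scriber below 0.05 m/s), for 0.2 s.
At the end, for the whole second after the job is handed in: The scriber's point is in (at least 8.5 of 10 mm), the scriber lies flat on the well's floor, and the cover board lies at rest over the well, down in its rebate: flush with the deck within 2.5 mm and level within 1.4 degrees (value of joint point above 0.0085 m and z of scriber in the frame of caddy below 0.024 m and horizontal distance between scriber and well below 0.06 m and z of cover in the frame of caddy below 0.0445 m and angle between the z axis of cover and the z axis of caddy, either way round below 0.025 rad and y of cover in the frame of caddy below -0.047 m and linear speed of each of scriber, cover below 0.02 m/s); the robot touches nothing.
It fails at once if the cover board is lifted off the caddy (its centre more than 25 mm above the deck) (z of cover in the frame of caddy above 0.075 m).
It fails at once if a bystander (paint tube, saucer, cup or bowl) is moved by more than 30 mm (distance of any of paint_tube, white_dish, water_cup, lacquer_bowl from where it was at the start of the episode above 0.03 m).
It also fails if it takes over 64 s, if anything falls off the work surface, if the arm or the gripper's body presses on something with over 40 N, if the wrist force passes 120 N, or if a joint passes its speed limit or range.

## Working session

There is one attempt and no reset: what is moved stays moved. The work goes in short steps, Python scripts to look and compute and a tool call to move; the robot and the scene stay as the last step left them, time stands still between calls to the robot, and variables do not carry over. Pictures are saved under pics/ and viewed, at most 10 in all, crops included, and the job is handed in when it is done.

Besides the shell and the picture viewer there is one more tool, called as name([rows], argument=value, ...), one row to a line, values as JSON. move_arm: Moves the arm, as the interface text tells. Its arguments: {"type":"object","properties":{"moves":{"type":"array","items":{"type":"object","properties":{"turn":{"type":"array","items":{"type":"number"}},"translation":{"type":"array","items":{"type":"number"}},"hand":{"type":"number"}}}},"grip_force":{"type":"number"}},"required":["moves"]}

```bash
mkdir -p pics
cat > h.py <<'E'
import numpy as np, cv2
from rig import sense, capture, finish_job
from scipy.spatial.transform import Rotation as Ro
def K(c):
    f=200/np.tan(np.radians(c["vertical_fov"])/2); return f,c["cx"],c["cy"]
def pose(s):
    q=s["ee_rot"]; return Ro.from_quat([q[1],q[2],q[3],q[0]]).as_matrix(), np.array(s["eef_pos"])
def cam(name):
    s=sense(); c=capture(name)
    if name=="wrist":
        R,p=pose(s); T=np.array(c["T_tool_cam"]); Rw=R@T[:3,:3]; o=R@T[:3,3]+p
    else:
        Rw=np.array(c["R"]).T; o=-Rw@np.array(c["t"])
    c["Rw"]=Rw; c["o"]=o; return c
def cloud(c):
    f,cx,cy=K(c); v,u=np.mgrid[:400,:640]; z=c["z_map"]
    return np.stack([(u-cx)/f*z,(v-cy)/f*z,z],-1)@c["Rw"].T+c["o"]
def onplane(c,uv,h):
    f,cx,cy=K(c); uv=np.atleast_2d(uv).astype(float)
    d=np.c_[(uv[:,0]-cx)/f,(uv[:,1]-cy)/f,np.ones(len(uv))]@c["Rw"].T
    return c["o"]+d*((h-c["o"][2])/d[:,2])[:,None]
E
python3 - <<'E'
from h import *
import pickle
for n in("top","side"):
    c=cam(n); pickle.dump(c,open(n+".pkl","wb")); cv2.imwrite(f"pics/{n}.png",c["image"])
    print(n,c["o"],K(c),c["Rw"][:,2])
E
```

```text
top [ 307.4471247   -51.68204769 1077.3257644 ] (np.float64(385.3066171946091), 314.84143157159434, 202.55922257885786) [ 0.17768704  0.00430168 -0.98407764]
side [  -44.30782432 -1124.73081157   835.58281717] (np.float64(409.0116485087352), 327.9121583866352, 197.29460847505797) [ 0.37485762  0.75144639 -0.54296416]
```

View pics/top.png

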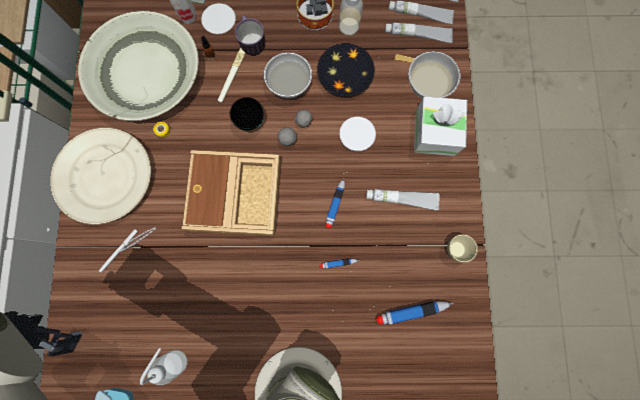

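View pics/side.png

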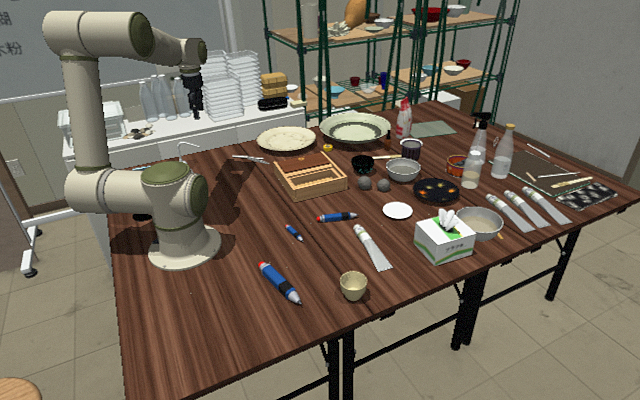

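The top view shows three blue scribers, at (335,204), (339,263) and (415,312). The one at (335,204) points away from the robot and lies beside the silver tube, and it should be about 151 mm long. I'll measure all three, then confirm that one in a crop.

```bash
cat > m.py <<'E'
from h import *
import pickle
for n in("top","side"):
    c=pickle.load(open(n+".pkl","rb")); im=c["image"]; hsv=cv2.cvtColor(im,cv2.COLOR_BGR2HSV)
    P=cloud(c)
    blue=cv2.inRange(hsv,(98,110,60),(125,255,255)); red=cv2.inRange(hsv,(0,170,110),(6,255,255))|cv2.inRange(hsv,(174,170,110),(180,255,255))
    for nm,m in(("blue",blue),("red",red)):
        k,l,st,ce=cv2.connectedComponentsWithStats(m)
        for i in range(1,k):
            if st[i,4]<8: continue
            z=P[l==i]; w=onplane(c,ce[i],15)[0]
            if -500<w[1]<300 and 150<w[0]<800:
                r=cv2.minAreaRect(np.argwhere(l==i)[:,::-1].astype(np.float32))
                q=onplane(c,cv2.boxPoints(r),18); e=[np.linalg.norm(q[0]-q[1]),np.linalg.norm(q[1]-q[2])]
                print(n,nm,st[i,4],ce[i].round(1),"plane15",w.round(1),"cloud",np.median(z,0).round(1),"size",np.round(e))
c=pickle.load(open("top.pkl","rb")); im=c["image"]
P=cloud(c)
a=im[140:290,150:470]; cv2.imwrite("pics/crop.png",cv2.resize(a,None,fx=2.5,fy=2.5,interpolation=cv2.INTER_CUBIC))
for uv in [(210,185),(255,190),(235,200),(190,154),(278,154),(185,229),(275,232),(300,230)]: print(uv,P[uv[1],uv[0]].round(1))
E
python3 m.py
```

```text
top blue 13 [339.8 188.7] plane15 [ 538.5 -117.8   15. ] cloud [ 536.7 -117.6   22.5] size [ 5. 17.]
top blue 160 [333.7 207.5] plane15 [485.  -99.6  15. ] cloud [482.9 -99.9  21.7] size [60. 20.]
top blue 8 [349.4 261.4] plane15 [ 335.7 -140.1   15. ] cloud [ 335.3 -139.3   15.8] size [ 3. 11.]
top blue 92 [335.1 263.2] plane15 [ 331.  -101.1   15. ] cloud [ 331.5 -100.8   16.1] size [44. 15.]
top blue 33 [435.8 307.1] plane15 [ 213.8 -367.7   15. ] cloud [ 215.3 -363.7   29.1] size [ 8. 27.]
top blue 405 [406.7 313.4] plane15 [ 197.9 -289.4   15. ] cloud [ 200.2 -286.4   30. ] size [89. 32.]
top red 21 [327.7 225.6] plane15 [434.2 -82.3  15. ] cloud [434.4 -82.9  16.3] size [ 8. 17.]
top red 9 [320.9 265.6] plane15 [325.  -62.4  15. ] cloud [323.8 -62.7  12.3] size [5. 8.]
top red 47 [379.2 319.4] plane15 [ 182.8 -215.8   15. ] cloud [ 183.3 -214.4   24.6] size [16. 20.]
side blue 124 [332.8 216.8] plane15 [ 480.1 -107.2   15. ] cloud [ 480.7 -107.1   16.7] size [60. 42.]
side blue 9 [348.7 214.7] plane15 [ 534.2 -122.5   15. ] cloud [ 532.8 -125.5   17.8] size [ 3. 36.]
side blue 50 [291.3 229.9] plane15 [ 325.8 -106.    15. ] cloud [ 326.6 -101.1   12.6] size [22. 47.]
side blue 8 [298.1 235.4] plane15 [ 333.8 -143.8   15. ] cloud [ 333.5 -140.5   13.2] size [14.  8.]
side blue 277 [272.8 275.6] plane15 [ 195.2 -278.8   15. ] cloud [ 190.7 -288.6   27.9] size [41. 92.]
side blue 49 [288.9 291.5] plane15 [ 211.9 -358.3   15. ] cloud [ 207.4 -366.7   26.2] size [42. 20.]
side red 13 [317.7 218.1] plane15 [431.4 -88.6  15. ] cloud [432.3 -85.7  12.6] size [17. 14.]
side red 18 [260.1 262.9] plane15 [ 180.8 -210.3   15. ] cloud [ 177.5 -219.9   22.7] size [23. 11.]
(210, 185) [541.8 236.8  59. ]
(255, 190) [538.4 123.    6.3]
(235, 200) [502.8 171.   43.6]
(190, 154) [649.7 317.2  -4.3]
(278, 154) [646.7  59.4  -1.2]
(185, 229) [423.  300.   54.1]
(275, 232) [419.   65.4  -1.4]
(300, 230) [423.7  -5.    3.3]
```

View pics/crop.png

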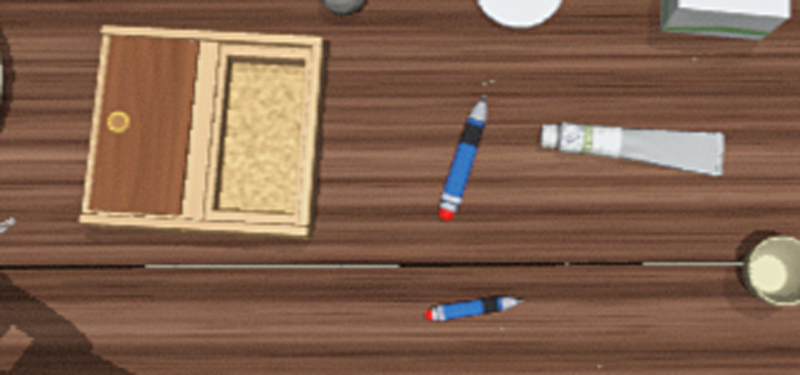

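The crop confirms the target: the scriber at top-view (335,204) has its top at 22 mm. The others are too small (16 mm) and too big (30 mm). Next I'll get the caddy and cover poses and a plan helper.

```bash
cat >> h.py <<'E'
def rotdown(yaw,tilt=0):
    # tool z down, tool x along heading yaw (deg); tilt raises tool z towards the heading
    a=np.radians(yaw); x=np.array([np.cos(a),np.sin(a),0]); z=np.array([0,0,-1.]); y=np.cross(z,x)
    return np.c_[x,y,z]@Ro.from_rotvec([0,-np.radians(tilt),0]).as_matrix()
def plan(Rt,pt):
    R,p=pose(sense()); print("turn",Ro.from_matrix(R.T@Rt).as_rotvec().round(4),"then shift",(Rt.T@(np.array(pt)-p)).round(1),"| shift-first",(R.T@(np.array(pt)-p)).round(1))
E
cat > c.py <<'E'
from h import *
import pickle
for n in("top","side"):
    c=pickle.load(open(n+".pkl","rb")); P=cloud(c); X,Y,Z=np.moveaxis(P,-1,0)
    reg=(X>380)&(X<690)&(Y>30)&(Y<340)&(c["z_map"]>0)
    m=(reg&(Z>30)&(Z<75)).astype(np.uint8); k,l,st,_=cv2.connectedComponentsWithStats(m); i=1+np.argmax(st[1:,4]); m=l==i
    r=cv2.minAreaRect(P[m][:,:2].astype(np.float32)); print(n,"caddy cloud rect",np.round(r[0],1),np.round(r[1],1),round(r[2],1), "z pct",np.percentile(Z[m],[5,50,95]).round(1))
    if n=="top":
        h=cv2.convexHull(np.argwhere(m)[:,::-1].astype(np.int32)); q=cv2.approxPolyDP(h,5,True)[:,0]
        print("corners",q.tolist(),onplane(c,q,58).round(1).tolist())
    hsv=cv2.cvtColor(c["image"],cv2.COLOR_BGR2HSV)
    for nm,mm in(("cover",(hsv[...,2]<140)&(Z>48)),("cork",(Z>-3)&(Z<14)&(hsv[...,2]>140))):
        mm=cv2.morphologyEx((reg&mm).astype(np.uint8),cv2.MORPH_OPEN,np.ones((3,3)))
        k,l,st,ce=cv2.connectedComponentsWithStats(mm); i=1+np.argmax(st[1:,4]); Q=P[l==i]
        r=cv2.minAreaRect(np.argwhere(l==i)[:,::-1].astype(np.float32)); q=onplane(c,cv2.boxPoints(r),np.median(Q[:,2]))
        print(n,nm,ce[i].round(1),"z",np.median(Q[:,2]).round(1),"c",q.mean(0).round(1),q[:,:2].round(1).tolist())
from h import *
print(pose(sense())[0].round(3))
c=capture("wrist");print(np.round(c["T_tool_cam"],3),c["vertical_fov"])
E
python3 c.py
```

```text
top caddy cloud rect [526.  182.2] [245.6 221.1] 86.4 z pct [40.6 57.  60.9]
corners [[278, 156], [273, 234], [182, 228], [191, 150]] [[622.3, 53.3, 58.0], [407.6, 64.2, 58.0], [425.3, 306.8, 58.0], [641.5, 293.8, 58.0]]
top cover [219.8 160.2] z 58.2 c [610.8 213.8  58.2] [[626.4, 218.5], [626.4, 210.3], [595.1, 209.1], [595.1, 217.3]]
top cork [254.6 195.2] z 7.1 c [525.  124.2   7.1] [[441.5, 170.5], [615.7, 162.3], [608.2, 76.8], [434.5, 87.3]]
side caddy cloud rect [521.7 179. ] [255.  221.7] 86.7 z pct [32.9 51.5 57.6]
side cover [302.9 162.7] z 55.0 c [529.8 236.1  55. ] [[439.0, 299.1], [658.5, 283.4], [613.7, 171.4], [408.1, 190.5]]
side cork [306.  183.4] z 3.7 c [500.6 159.2   3.7] [[490.0, 169.5], [517.3, 168.3], [511.0, 148.8], [484.1, 150.1]]
[[-0.927  0.375 -0.001]
 [ 0.375  0.927 -0.001]
 [ 0.    -0.001 -1.   ]]
[[   0.      -0.948   -0.317   81.276]
 [   1.       0.       0.      -1.284]
 [  -0.      -0.317    0.948 -123.957]
 [   0.       0.       0.       1.   ]] 66.64371498203688
```

```bash
python3 -c "
from h import *
plan(rotdown(161.4),[480,20,250])"
```

```text
turn [-0.0009 -0.0003 -0.0601] then shift [-4.170e+02 -3.518e+02 -1.000e-01] | shift-first [-4.374e+02 -3.261e+02  1.000e-01]
```

move_arm([
  {"turn": [-0.001, 0, -0.06], "translation": [0, 0, 0], "hand": 1},
  {"turn": [0, 0, 0], "translation": [-27.8, -23.5, 0], "hand": 1},
  {"turn": [0, 0, 0], "translation": [-27.8, -23.5, 0], "hand": 1},
  {"turn": [0, 0, 0], "translation": [-27.8, -23.5, 0], "hand": 1},
  {"turn": [0, 0, 0], "translation": [-27.8, -23.5, 0], "hand": 1},
  {"turn": [0, 0, 0], "translation": [-27.8, -23.5, 0], "hand": 1},
  {"turn": [0, 0, 0], "translation": [-27.8, -23.5, 0], "hand": 1},
  {"turn": [0, 0, 0], "translation": [-27.8, -23.5, 0], "hand": 1},
  {"turn": [0, 0, 0], "translation": [-27.8, -23.5, 0], "hand": 1},
  {"turn": [0, 0, 0], "translation": [-27.8, -23.5, 0], "hand": 1},
])

```text
time_s: 0.98
eef_pos: [367.2, 204.7, 250.1]
ee_rot: [0.0, 0.162, 0.987, 0.001]
force: [1.7, 0.8, 0.3]
grip_width: 1.0
grip_force: 0.0
```

move_arm([
  {"turn": [0, 0, 0], "translation": [-27.8, -23.5, 0], "hand": 0.6},
  {"turn": [0, 0, 0], "translation": [-27.8, -23.5, 0], "hand": 0.6},
  {"turn": [0, 0, 0], "translation": [-27.8, -23.5, 0], "hand": 0.6},
  {"turn": [0, 0, 0], "translation": [-27.8, -23.5, 0], "hand": 0.6},
  {"turn": [0, 0, 0], "translation": [-27.8, -23.5, 0], "hand": 0.6},
  {"turn": [0, 0, 0], "translation": [-27.8, -23.5, 0], "hand": 0.6},
  {"turn": [0, 0, 0], "translation": [0, 0, 0], "hand": 0.6},
  {"turn": [0, 0, 0], "translation": [0, 0, 0], "hand": 0.6},
  {"turn": [0, 0, 0], "translation": [0, 0, 0], "hand": 0.6},
])

```text
time_s: 1.73
eef_pos: [479.4, 19.8, 249.7]
ee_rot: [-0.0, 0.162, 0.987, 0.001]
force: [-0.6, 0.7, -0.4]
grip_width: 0.6
grip_force: 0.0
```

Run:
```python
from h import *
import pickle
s=sense(); print(s["time_s"],s["joints"],s["eef_pos"],s["grip_width"])
c=cam("wrist"); pickle.dump(c,open("w1.pkl","wb")); cv2.imwrite("pics/w1.png",c["image"]); print(c["o"])
```

```text
1.7333 [-2.04129745e-01  2.13868690e-01  1.62847769e+00  1.22105160e-03
  1.29993686e+00 -1.45033060e+00] [479.43129798  19.80119224 249.71048043] 0.5996864752546327
[401.97374121  44.38028914 373.73598615]
```

View pics/w1.png

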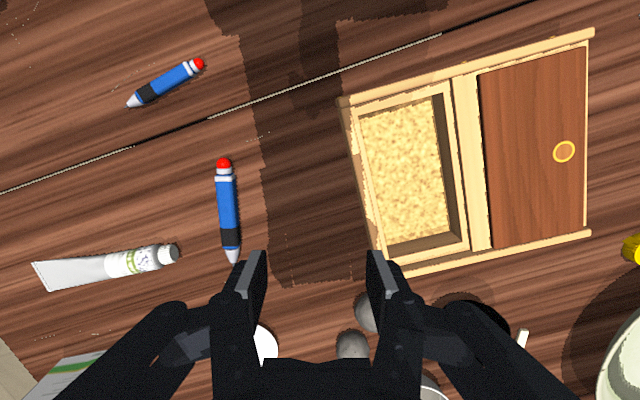

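The wrist view shows the target scriber, with its button at (224,162) and its point at (234,262). It also shows the caddy, with the well at (405,170) and the cover at (535,145). Now I'll fit both from this second view.

```bash
cat > d.py <<'E'
from h import *
import pickle
c=pickle.load(open("w1.pkl","rb")); P=cloud(c); X,Y,Z=np.moveaxis(P,-1,0); hsv=cv2.cvtColor(c["image"],cv2.COLOR_BGR2HSV)
reg=np.zeros((400,640),bool); reg[150:270,205:250]=1
bench=np.median(Z[300:320,180:230]); print("bench near",np.median(Z[200:240,180:205]))
m=reg&(Z>8); Q=P[m]; print("scriber ztop",np.percentile(Q[:,2],[50,90,98]).round(1))
r=cv2.minAreaRect(Q[:,:2].astype(np.float32)); print("silh rect",np.round(r[0],1),np.round(r[1],1),r[2])
b=reg&(hsv[...,0]>98)&(hsv[...,0]<125)&(hsv[...,1]>110)&(Z>19); Q=P[b][:,:2]
mu=Q.mean(0); w,V=np.linalg.eigh(np.cov(Q.T)); d=V[:,1]*np.sign(V[0,1]); s=(Q-mu)@d; t=(Q-mu)@V[:,0]
print("blue top mean",mu.round(1),"yaw",np.degrees(np.arctan2(d[1],d[0])).round(2),"s",np.percentile(s,[0,100]).round(1),"t",np.percentile(t,[1,99]).round(1))
A=P[m][:,:2]-mu; s=A@d; print("scriber extent s",np.percentile(s,[0,.5,99.5,100]).round(1), "end pts",(mu+d*s.min()).round(1),(mu+d*s.max()).round(1))
rd=reg&((hsv[...,0]<7)|(hsv[...,0]>173))&(hsv[...,1]>170)&(Z>5)
s2=(P[rd][:,:2]-mu)@d; print("red s",np.percentile(s2,[0,50,100]).round(1))
# caddy
k=(Z>30)&(Z<75)&(X>380)&(X<690)&(Y>30)&(Y<340); n,l,st,_=cv2.connectedComponentsWithStats(k.astype(np.uint8)); k=l==1+np.argmax(st[1:,4])
r=cv2.minAreaRect(P[k&(Z>52)][:,:2].astype(np.float32)); print("caddy rect",np.round(r[0],1),np.round(r[1],1),round(r[2],2),np.percentile(Z[k],[5,50,95]).round(1))
ck=(Z<12)&(hsv[...,2]>150)&(hsv[...,0]<35); ck[:,:350]=0;ck[:,470:]=0;ck[:80]=0;ck[270:]=0
ck=cv2.morphologyEx(ck.astype(np.uint8),cv2.MORPH_OPEN,np.ones((5,5)))>0
r=cv2.minAreaRect(P[ck][:,:2].astype(np.float32)); print("cork rect",np.round(r[0],1),np.round(r[1],1),round(r[2],2),"z",np.median(Z[ck]).round(1))
cv=(Z>50)&(Z<66)&(hsv[...,2]<170)&(hsv[...,1]>90)&(X>380)&(X<690)&(Y>150)&(Y<340)
for nm,q in(("blk",cv),):
    q=cv2.morphologyEx(q.astype(np.uint8),cv2.MORPH_OPEN,np.ones((7,7))); n,l,st,_=cv2.connectedComponentsWithStats(q); q=l==1+np.argmax(st[1:,4])
    r=cv2.minAreaRect(P[q][:,:2].astype(np.float32)); print("cover rect",np.round(r[0],1),np.round(r[1],1),round(r[2],2),"z",np.median(Z[q]).round(1))
print("corner pts",onplane(c,[(594,30),(592,233)],58).round(1).tolist(),onplane(c,[(341,99)],58).round(1))
E
python3 d.py
```

```text
bench near 0.49110015581078414
scriber ztop [ 21.7  23.6 252. ]
silh rect [459.7 -64.4] [ 77.5 239.2] 41.70672607421875
blue top mean [484.9 -98.8] yaw -25.18 s [-136.    58.1] t [-43.5  13.3]
scriber extent s [-136.  -136.    80.8   87.3] end pts [361.9 -40.9] [ 563.9 -135.9]
red s [-58.2 -53.  -46.7]
caddy rect [525.3 180.5] [244.8 220.6] 86.52 [41.9 58.  59.5]
cork rect [523.5 122.2] [ 85.8 174.3] 86.57 z 7.3
cover rect [531.1 247.5] [ 84.1 201.3] 80.05 z 58.5
corner pts [[426.0, 307.1, 58.0], [638.0, 295.7, 58.0]] [[409.2  68.2  58. ]]
```

```bash
sed -i 's/^reg=np.zeros.*/reg=(Z<30); reg[:150]=0; reg[270:]=0; reg[:,:205]=0; reg[:,250:]=0/' d.py; python3 d.py | head -6
python3 - <<'E'
from h import *
import pickle
c=pickle.load(open("w1.pkl","rb")); P=cloud(c); hsv=cv2.cvtColor(c["image"],cv2.COLOR_BGR2HSV);X,Y,Z=np.moveaxis(P,-1,0)
cv=(Z>50)&(Z<66)&(hsv[...,0]<18)&(hsv[...,1]>110)&(hsv[...,2]<175); cv[:,:478]=0
q=cv2.morphologyEx(cv.astype(np.uint8),cv2.MORPH_OPEN,np.ones((15,15))); n,l,st,_=cv2.connectedComponentsWithStats(q); q=l==1+np.argmax(st[1:,4])
r=cv2.minAreaRect(P[q][:,:2].astype(np.float32)); print("cover rect",np.round(r[0],1),np.round(r[1],1),round(r[2],2))
E
```

```text
bench near 0.49110015581078414
scriber ztop [21.5 23.  23.6]
silh rect [ 498.2 -104.7] [ 22.7 146.2] 71.70471954345703
blue top mean [485.2 -99.8] yaw -18.34 s [-41.   57.8] t [-9.6 10.3]
scriber extent s [-59.2 -58.3  80.9  87. ] end pts [429.1 -81.1] [ 567.8 -127.1]
red s [-59.2 -54.  -48.7]
cover rect [529. 249.] [ 83.8 195.1] 80.56
```

```bash
python3 -c "
from h import *
plan(rotdown(161.7),[498.5,-104.2,23])"
```

```text
turn [ 0.0011 -0.0005 -0.0047] then shift [ -57.3 -112.1  226.9] | shift-first [ -57.9 -112.1  226.7]
```

move_arm([
  {"turn": [0.001, 0, -0.005], "translation": [0, 0, 0], "hand": 0.6},
  {"turn": [0, 0, 0], "translation": [-14.3, -28, 20], "hand": 0.6},
  {"turn": [0, 0, 0], "translation": [-14.3, -28, 30], "hand": 0.6},
  {"turn": [0, 0, 0], "translation": [-14.3, -28, 30], "hand": 0.6},
  {"turn": [0, 0, 0], "translation": [-14.4, -28.1, 30], "hand": 0.6},
  {"turn": [0, 0, 0], "translation": [0, 0, 30], "hand": 0.6},
  {"turn": [0, 0, 0], "translation": [0, 0, 30], "hand": 0.6},
  {"turn": [0, 0, 0], "translation": [0, 0, 20], "hand": 0.6},
  {"turn": [0, 0, 0], "translation": [0, 0, 0], "hand": 0.6},
])

```text
time_s: 2.53
eef_pos: [496.4, -99.5, 60.4]
ee_rot: [-0.003, 0.159, 0.987, 0.001]
force: [-0.5, 1.3, -0.3]
grip_width: 0.599
grip_force: 0.0
```

Run:
```python
from h import *
plan(rotdown(161.7),[498.5,-104.2,23])
c=cam("wrist"); cv2.imwrite("pics/w2.png",c["image"])
P=cloud(c); X,Y,Z=np.moveaxis(P,-1,0); hsv=cv2.cvtColor(c["image"],cv2.COLOR_BGR2HSV)
b=(hsv[...,0]>98)&(hsv[...,0]<125)&(hsv[...,1]>110)&(Z>17)&(Z<28)&(abs(X-490)<80)&(abs(Y+105)<40)
Q=P[b][:,:2]; mu=Q.mean(0); w,V=np.linalg.eigh(np.cov(Q.T)); d=V[:,1]*np.sign(V[0,1]); n=np.array([-d[1],d[0]])
print(mu.round(1),np.degrees(np.arctan2(d[1],d[0])).round(1),"lateral of (498.5,-104.2):",((np.array([498.5,-104.2])-mu)@n).round(1),np.percentile((Q-mu)@n,[1,99]),np.median(P[b][:,2]))
```

```text
turn [ 0.0007 -0.0068  0.0008] then shift [-3.5 -3.8 37.4] | shift-first [-3.8 -3.8 37.4]
[ 483.1 -100.4] -18.5 lateral of (498.5,-104.2): 1.3 [-10.54535513  10.41067669] 22.07366368695631
```

View pics/w2.png

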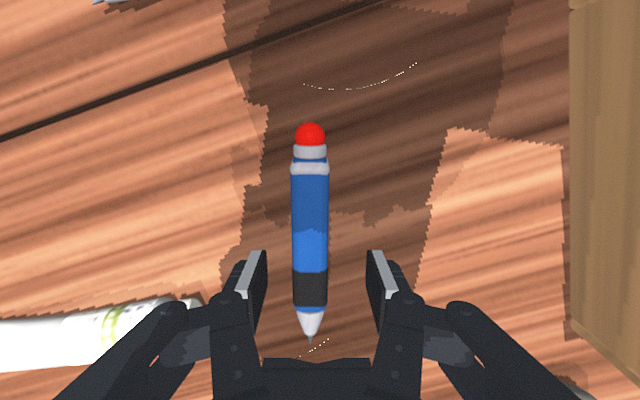

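The wrist view shows the scriber centred between the pads, with its axis at column ~310 and its button at (310,134). The tube is clear to the left. I'll lower and grasp.

move_arm([
  {"turn": [0, -0.007, 0], "translation": [0, 0, 0], "hand": 0.6},
  {"turn": [0, 0, 0], "translation": [-3.5, -4.6, 0], "hand": 0.6},
  {"turn": [0, 0, 0], "translation": [0, 0, 19], "hand": 0.6},
  {"turn": [0, 0, 0], "translation": [0, 0, 18], "hand": 0.6},
  {"turn": [0, 0, 0], "translation": [0, 0, 0], "hand": 0.6},
  {"turn": [0, 0, 0], "translation": [0, 0, 0], "hand": 0.1},
  {"turn": [0, 0, 0], "translation": [0, 0, 0], "hand": 0.1},
  {"turn": [0, 0, 0], "translation": [0, 0, 0], "hand": 0.1},
  {"turn": [0, 0, 0], "translation": [0, 0, 0], "hand": 0.1},
  {"turn": [0, 0, 0], "translation": [0, 0, 0], "hand": 0.1},
], grip_force=70)

```text
time_s: 3.42
eef_pos: [501.4, -107.0, 28.6]
ee_rot: [0.005, 0.159, 0.987, -0.001]
force: [-1.2, 0.1, 6.2]
grip_width: 0.232
grip_force: 69.4
```

move_arm([
  {"turn": [0, 0, 0], "translation": [0, 0, -15], "hand": 0.1},
  {"turn": [0, 0, 0], "translation": [0, 0, -35], "hand": 0.1},
  {"turn": [0, 0, 0], "translation": [0, 0, -40], "hand": 0.1},
  {"turn": [0, 0, 0], "translation": [0, 0, -30], "hand": 0.1},
  {"turn": [0, 0, 0], "translation": [0, 0, 0], "hand": 0.1},
  {"turn": [0, 0, 0], "translation": [0, 0, 0], "hand": 0.1},
])

```text
time_s: 3.92
eef_pos: [500.3, -106.6, 148.8]
ee_rot: [0.006, 0.159, 0.987, -0.001]
force: [-1.5, -0.6, -2.0]
grip_width: 0.237
grip_force: 68.8
```

```bash
cat > held.py <<'E'
from h import *
import sys
s=sense(); print(s["time_s"],np.round(s["eef_pos"],1),np.round(s["force"],1),np.round(s["wrist_torque"],2),s["grip_width"],np.round(s["joints"],2))
plan(rotdown(161.7),s["eef_pos"])
c=cam("wrist"); cv2.imwrite(sys.argv[1],c["image"])
R,p=pose(s); P=(cloud(c)-p)@R; X,Y,Z=np.moveaxis(P,-1,0); hsv=cv2.cvtColor(c["image"],cv2.COLOR_BGR2HSV)
near=(abs(Y)<25)&(abs(X)<110)&(Z>-15)&(Z<45)
b=near&(hsv[...,0]>98)&(hsv[...,0]<125)&(hsv[...,1]>110)
r=near&((hsv[...,0]<7)|(hsv[...,0]>173))&(hsv[...,1]>150)
for n,m in(("blue",b),("red",r)):
    Q=P[m]; print(n,len(Q),"tool mean",Q.mean(0).round(1),"x",np.percentile(Q[:,0],[0.5,50,99.5]).round(1))
Q=P[b]; print("axis slopes y/x,z/x",np.polyfit(Q[:,0],Q[:,1],1).round(3),np.polyfit(Q[:,0],Q[:,2],1).round(3))
E
python3 held.py pics/w3.png
```

```text
3.9167 [ 500.3 -106.6  148.8] [-1.5 -0.6 -2. ] [0.01 0.01 0.02] 0.23659625641683946 [-0.44  0.38  1.68  0.    1.06 -1.69]
turn [-0.0005  0.0115 -0.0003] then shift [0. 0. 0.] | shift-first [0. 0. 0.]
blue 5585 tool mean [21.4 -1.2  6.5] x [-38.9  23.2  58. ]
red 904 tool mean [70.7 -0.9 10.6] x [65.6 71.  77. ]
axis slopes y/x,z/x [ 0.002 -1.263] [6.000e-03 6.427e+00]
```

View pics/w3.png

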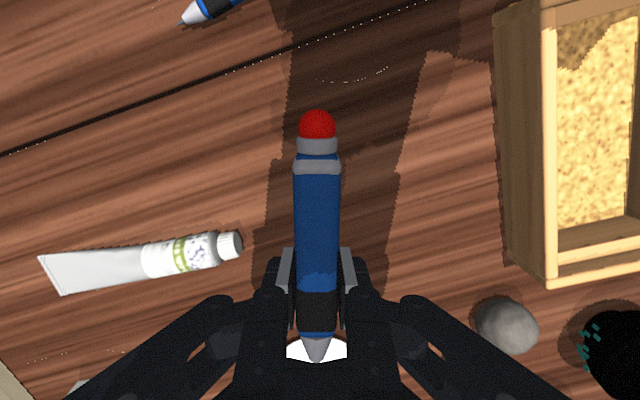

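The arm can't tilt the tool outward far enough, because joint 5 would run to its limit. So I'll turn the scriber half a turn at height and tilt the tool back towards the robot, with the button outward.

move_arm([
  {"turn": [0, 0.011, 0], "translation": [0, 0, 0], "hand": 0.1},
  {"turn": [0, 0, 0.12], "translation": [0, 0, 0], "hand": 0.1},
  {"turn": [0, 0, 0.12], "translation": [0, 0, 0], "hand": 0.1},
  {"turn": [0, 0, 0.12], "translation": [0, 0, 0], "hand": 0.1},
  {"turn": [0, 0, 0.12], "translation": [0, 0, 0], "hand": 0.1},
  {"turn": [0, 0, 0.12], "translation": [0, 0, 0], "hand": 0.1},
  {"turn": [0, 0, 0.12], "translation": [0, 0, 0], "hand": 0.1},
  {"turn": [0, 0, 0.12], "translation": [0, 0, 0], "hand": 0.1},
  {"turn": [0, 0, 0.12], "translation": [0, 0, 0], "hand": 0.1},
  {"turn": [0, 0, 0.12], "translation": [0, 0, 0], "hand": 0.1},
], grip_force=110)

```text
time_s: 4.8
eef_pos: [499.1, -106.1, 145.4]
ee_rot: [-0.003, 0.646, 0.763, -0.001]
force: [0.1, 0.2, -1.7]
grip_width: 0.216
grip_force: 111.8
```

move_arm([
  {"turn": [0, 0, 0.12], "translation": [0, 0, 0], "hand": 0.1},
  {"turn": [0, 0, 0.12], "translation": [0, 0, 0], "hand": 0.1},
  {"turn": [0, 0, 0.12], "translation": [0, 0, 0], "hand": 0.1},
  {"turn": [0, 0, 0.12], "translation": [0, 0, 0], "hand": 0.1},
  {"turn": [0, 0, 0.12], "translation": [0, 0, 0], "hand": 0.1},
  {"turn": [0, 0, 0.12], "translation": [0, 0, 0], "hand": 0.1},
  {"turn": [0, 0, 0.12], "translation": [0, 0, 0], "hand": 0.1},
  {"turn": [0, 0, 0.12], "translation": [0, 0, 0], "hand": 0.1},
  {"turn": [0, 0, 0.12], "translation": [0, 0, 0], "hand": 0.1},
  {"turn": [0, 0, 0.12], "translation": [0, 0, 0], "hand": 0.1},
])

```text
time_s: 5.63
eef_pos: [499.1, -106.1, 145.3]
ee_rot: [-0.002, 0.964, 0.265, -0.003]
force: [-0.4, 0.5, -1.7]
grip_width: 0.218
grip_force: 111.8
```

move_arm([
  {"turn": [0, 0, 0.12], "translation": [0, 0, 0], "hand": 0.1},
  {"turn": [0, 0, 0.12], "translation": [0, 0, 0], "hand": 0.1},
  {"turn": [0, 0, 0.12], "translation": [0, 0, 0], "hand": 0.1},
  {"turn": [0, 0, 0.12], "translation": [0, 0, 0], "hand": 0.1},
  {"turn": [0, 0, 0.12], "translation": [0, 0, 0], "hand": 0.1},
  {"turn": [0, 0, 0.12], "translation": [0, 0, 0], "hand": 0.1},
  {"turn": [0, 0, 0.12], "translation": [0, 0, 0], "hand": 0.1},
  {"turn": [0, 0, 0], "translation": [-30, 0, 0], "hand": 0.1},
  {"turn": [0, 0, 0], "translation": [-40, 0, 0], "hand": 0.1},
  {"turn": [0, 0, 0], "translation": [0, 0, 0], "hand": 0.1},
])

```text
time_s: 6.47
eef_pos: [425.6, -82.3, 143.8]
ee_rot: [-0.002, 0.989, -0.148, -0.008]
force: [-0.4, -0.2, -1.3]
grip_width: 0.222
grip_force: 111.8
```

Run:
```python
from h import *
s=sense(); print(s["time_s"],np.round(s["eef_pos"],1),np.round(s["joints"],2),s["grip_width"],s["grip_force"])
plan(rotdown(-18.3),s["eef_pos"]); plan(rotdown(-18.3,55),[430,-90,110])
```

```text
6.4667 [425.6 -82.3 143.8] [-0.46  0.25  1.89 -0.    1.02  1.41] 0.22222222091559912 111.79083824157715
turn [-0.0018  0.0168  0.0218] then shift [0. 0. 0.] | shift-first [0. 0. 0.]
turn [ 0.0088 -0.9431  0.021 ] then shift [31.4  5.9 14. ] | shift-first [ 7.   6.1 33.7]
```

move_arm([
  {"turn": [0, -0.118, 0.003], "translation": [0, 0, 0], "hand": 0.1},
  {"turn": [0, -0.118, 0.003], "translation": [0, 0, 0], "hand": 0.1},
  {"turn": [0, -0.118, 0.003], "translation": [0, 0, 0], "hand": 0.1},
  {"turn": [0, -0.118, 0.003], "translation": [0, 0, 0], "hand": 0.1},
  {"turn": [0, -0.118, 0.003], "translation": [0, 0, 0], "hand": 0.1},
  {"turn": [0, -0.118, 0.003], "translation": [0, 0, 0], "hand": 0.1},
  {"turn": [0, -0.118, 0.003], "translation": [0, 0, 0], "hand": 0.1},
  {"turn": [0, -0.118, 0.003], "translation": [0, 0, 0], "hand": 0.1},
  {"turn": [0, 0, 0], "translation": [0, 0, 0], "hand": 0.1},
  {"turn": [0, 0, 0], "translation": [0, 0, 0], "hand": 0.1},
])

```text
time_s: 7.3
eef_pos: [432.6, -85.7, 145.2]
ee_rot: [-0.068, 0.878, -0.143, -0.452]
force: [0.4, 0.5, -0.9]
grip_width: 0.221
grip_force: 111.9
```

```bash
cat > st.py <<'E'
from h import *
s=sense(); R,p=pose(s); print(s["time_s"],p.round(1),"F",np.round(s["force"],1),np.round(s["joints"],2),"grip",round(s["grip_width"],3),round(s["grip_force"]))
print("button est z",(R@[77,-1,17.4]+p).round(1),"axis elev deg",np.degrees(np.arcsin(-R[2,0])).round(1)," down in tool",(R.T@[0,0,-1]).round(3))
E
python3 st.py; python3 held.py pics/w4.png
```

```text
7.3 [432.6 -85.7 145.2] F [ 0.4  0.5 -0.9] [-0.42  0.75  1.36 -0.09  1.97  1.49] grip 0.221 112
button est z [461.9 -95.1  72.5] axis elev deg 54.3  down in tool [ 0.812 -0.01   0.583]
7.3 [432.6 -85.7 145.2] [ 0.4  0.5 -0.9] [-0.19 -0.54 -0.03] 0.22090636749371853 [-0.42  0.75  1.36 -0.09  1.97  1.49]
turn [ 1.4328 -0.0147  2.7914] then shift [0. 0. 0.] | shift-first [0. 0. 0.]
blue 5410 tool mean [22.   1.2  6.7] x [-38.5  24.1  58. ]
red 883 tool mean [71.2  1.5 10.7] x [65.8 71.1 77.3]
axis slopes y/x,z/x [0.004 1.16 ] [5.000e-03 6.534e+00]
```

move_arm([
  {"turn": [0, 0, 0], "translation": [13, 0, 9.3], "hand": 0.1},
  {"turn": [0, 0, 0], "translation": [13, 0, 9.3], "hand": 0.1},
  {"turn": [0, 0, 0], "translation": [13, 0, 9.3], "hand": 0.1},
  {"turn": [0, 0, 0], "translation": [13, 0, 9.3], "hand": 0.1},
  {"turn": [0, 0, 0], "translation": [2, 0, 0], "hand": 0.1},
  {"turn": [0, 0, 0], "translation": [2, 0, 0], "hand": 0.1},
  {"turn": [0, 0, 0], "translation": [2, 0, 0], "hand": 0.1},
  {"turn": [0, 0, 0], "translation": [0, 0, 0], "hand": 0.1},
])

```text
time_s: 8.02
eef_pos: [436.5, -87.8, 79.0]
ee_rot: [-0.068, 0.879, -0.144, -0.45]
force: [0.4, 0.3, -1.2]
grip_width: 0.221
grip_force: 111.9
```

```bash
python3 st.py
```

```text
8.0167 [436.5 -87.8  79. ] F [ 0.4  0.3 -1.2] [-0.42  0.86  1.36 -0.09  1.86  1.5 ] grip 0.221 112
button est z [465.9 -97.3   6.4] axis elev deg 54.2  down in tool [ 0.811 -0.011  0.585]
```

move_arm([
  {"turn": [0, 0, 0], "translation": [2, 0, 0], "hand": 0.1},
  {"turn": [0, 0, 0], "translation": [2, 0, 0], "hand": 0.1},
  {"turn": [0, 0, 0], "translation": [2, 0, 0], "hand": 0.1},
  {"turn": [0, 0, 0], "translation": [1.5, 0, 0], "hand": 0.1},
  {"turn": [0, 0, 0], "translation": [0, 0, 0], "hand": 0.1},
])

```text
time_s: 8.43
eef_pos: [439.8, -88.9, 72.7]
ee_rot: [-0.068, 0.878, -0.144, -0.452]
force: [-2.7, 0.1, 5.8]
grip_width: 0.22
grip_force: 112.1
```

move_arm([
  {"turn": [0, 0, 0], "translation": [1.5, 0, 0], "hand": 0.1},
  {"turn": [0, 0, 0], "translation": [1.5, 0, 0], "hand": 0.1},
  {"turn": [0, 0, 0], "translation": [0, 0, 0], "hand": 0.1},
])

```text
time_s: 8.68
eef_pos: [441.7, -89.6, 70.0]
ee_rot: [-0.068, 0.878, -0.144, -0.452]
force: [-0.5, 0.1, 2.4]
grip_width: 0.223
grip_force: 112.1
```

```bash
python3 st.py
```

```text
8.6833 [441.7 -89.6  70. ] F [-0.5  0.1  2.4] [-0.42  0.88  1.34 -0.09  1.86  1.5 ] grip 0.223 112
button est z [470.9 -99.   -2.7] axis elev deg 54.4  down in tool [ 0.813 -0.011  0.582]
```

move_arm([
  {"turn": [0, 0, 0], "translation": [1.5, 0, 0], "hand": 0.1},
  {"turn": [0, 0, 0], "translation": [1, 0, 0], "hand": 0.1},
  {"turn": [0, 0, 0], "translation": [0, 0, 0], "hand": 0.1},
])

```text
time_s: 8.93
eef_pos: [442.6, -89.9, 68.7]
ee_rot: [-0.068, 0.877, -0.143, -0.453]
force: [-5.4, 1.9, 12.7]
grip_width: 0.219
grip_force: 112.2
```

move_arm([
  {"turn": [0, 0, 0], "translation": [-10, 0, 0], "hand": 0.1},
  {"turn": [0, 0, 0], "translation": [-25, 0, -8], "hand": 0.1},
  {"turn": [0, 0, 0], "translation": [-32, 0, -23], "hand": 0.1},
  {"turn": [0, 0, 0], "translation": [-32, 0, -23], "hand": 0.1},
  {"turn": [0, 0, 0], "translation": [0, 0, 0], "hand": 0.1},
  {"turn": [0, 0, 0], "translation": [0, 0, 0], "hand": 0.1},
])

```text
time_s: 9.43
eef_pos: [430.8, -84.8, 180.7]
ee_rot: [-0.067, 0.879, -0.144, -0.449]
force: [0.0, 0.0, -2.7]
grip_width: 0.218
grip_force: 111.9
```

```bash
python3 st.py; python3 held.py pics/w5.png
python3 - <<'E'
import cv2
a=cv2.imread("pics/w4.png")[60:400,220:400]; b=cv2.imread("pics/w5.png")[60:400,220:400]
cv2.imwrite("pics/cmp.png",cv2.resize(cv2.hconcat([a,b]),None,fx=1.7,fy=1.7))
from h import *
plan(rotdown(-3.5),[521.6,120.6,150])
E
```

```text
9.4333 [430.8 -84.8 180.7] F [ 0.   0.  -2.7] [-0.42  0.7   1.35 -0.09  2.03  1.48] grip 0.218 112
button est z [460.5 -94.4 108.2] axis elev deg 54.0  down in tool [ 0.809 -0.011  0.588]
9.4333 [430.8 -84.8 180.7] [ 0.   0.  -2.7] [-0.18 -0.56 -0.04] 0.21839255406515995 [-0.42  0.7   1.35 -0.09  2.03  1.48]
turn [ 1.4245 -0.0158  2.7952] then shift [0. 0. 0.] | shift-first [0. 0. 0.]
blue 5422 tool mean [22.   1.3  6.7] x [-38.3  23.9  58. ]
red 887 tool mean [71.2  1.6 10.7] x [65.9 71.1 77.4]
axis slopes y/x,z/x [0.003 1.201] [6.000e-03 6.549e+00]
turn [-0.1122  0.9421 -0.243 ] then shift [  78.6 -210.4   29.4] | shift-first [  35.  -223.8   -2.3]
```

View pics/cmp.png

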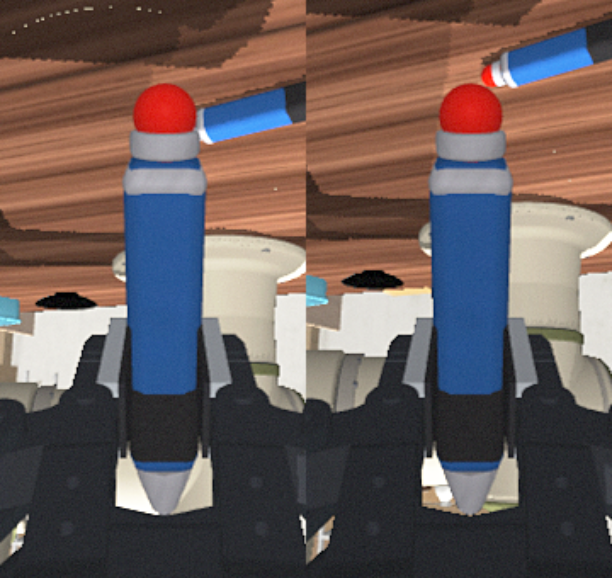

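Left (before) and right (after) the grip is unchanged, with the button back out at (470,110). The force peaked at 5.8 N, fell to 2.4 N and then rose at the stop, so it clicked. Next I'll level the scriber and carry it over the well.

move_arm([
  {"turn": [-0.0125, 0.1047, -0.027], "translation": [0, 0, 0], "hand": 0.1},
  {"turn": [-0.0125, 0.1047, -0.027], "translation": [0, 0, 0], "hand": 0.1},
  {"turn": [-0.0125, 0.1047, -0.027], "translation": [0, 0, 0], "hand": 0.1},
  {"turn": [-0.0125, 0.1047, -0.027], "translation": [0, 0, 0], "hand": 0.1},
  {"turn": [-0.0125, 0.1047, -0.027], "translation": [0, 0, 0], "hand": 0.1},
  {"turn": [-0.0125, 0.1047, -0.027], "translation": [0, 0, 0], "hand": 0.1},
  {"turn": [-0.0125, 0.1047, -0.027], "translation": [0, 0, 0], "hand": 0.1},
  {"turn": [-0.0125, 0.1047, -0.027], "translation": [0, 0, 0], "hand": 0.1},
  {"turn": [-0.0125, 0.1047, -0.027], "translation": [0, 0, 0], "hand": 0.1},
  {"turn": [0, 0, 0], "translation": [0, 0, 0], "hand": 0.1},
])

```text
time_s: 10.32
eef_pos: [428.4, -83.7, 178.5]
ee_rot: [-0.0, 1.0, -0.03, -0.0]
force: [-1.0, 0.5, -1.2]
grip_width: 0.219
grip_force: 111.8
```

move_arm([
  {"turn": [0, 0, 0], "translation": [12, -35, 0], "hand": 0.1},
  {"turn": [0, 0, 0], "translation": [12, -35, 0], "hand": 0.1},
  {"turn": [0, 0, 0], "translation": [12, -35, 0], "hand": 0.1},
  {"turn": [0, 0, 0], "translation": [12, -35, 0], "hand": 0.1},
  {"turn": [0, 0, 0], "translation": [12, -35, 0], "hand": 0.1},
  {"turn": [0, 0, 0], "translation": [12, -35, 10], "hand": 0.1},
  {"turn": [0, 0, 0], "translation": [0, 0, 0], "hand": 0.1},
  {"turn": [0, 0, 0], "translation": [0, 0, 0], "hand": 0.1},
])

```text
time_s: 10.98
eef_pos: [514.6, 121.9, 167.3]
ee_rot: [0.0, 1.0, -0.029, -0.004]
force: [0.4, -0.6, -1.5]
grip_width: 0.221
grip_force: 111.8
```

```bash
python3 st.py
python3 - <<'E'
from h import *
plan(rotdown(-3.5),[516,121.8,110])
E
```

```text
10.9833 [514.6 121.9 167.3] F [ 0.4 -0.6 -1.5] [ 0.01  0.4   1.6  -0.    1.15  1.64] grip 0.221 112
button est z [591.4 118.4 149.3] axis elev deg 0.4  down in tool [ 0.007 -0.001  1.   ]
turn [0.0009 0.0074 0.0021] then shift [ 1.4  0.1 57.3] | shift-first [ 1.8  0.  57.3]
```

move_arm([
  {"turn": [0, 0.012, 0], "translation": [1.5, 0, 0], "hand": 0.1},
  {"turn": [0, 0, 0], "translation": [0, 0, 35], "hand": 0.1},
  {"turn": [0, 0, 0], "translation": [0, 0, 35], "hand": 0.1},
  {"turn": [0, 0, 0], "translation": [0, 0, 30], "hand": 0.1},
  {"turn": [0, 0, 0], "translation": [0, 0, 18], "hand": 0.1},
  {"turn": [0, 0, 0], "translation": [0, 0, 6], "hand": 0.1},
  {"turn": [0, 0, 0], "translation": [0, 0, 0], "hand": 0.1},
  {"turn": [0, 0, 0], "translation": [0, 0, 0], "hand": 0.1},
])

```text
time_s: 11.65
eef_pos: [518.4, 119.8, 46.5]
ee_rot: [0.0, 1.0, -0.031, 0.006]
force: [0.1, -1.2, -0.6]
grip_width: 0.224
grip_force: 111.8
```

```bash
python3 st.py
```

```text
11.65 [518.4 119.8  46.5] F [ 0.1 -1.2 -0.6] [ 0.01  0.57  1.7  -0.    0.86  1.64] grip 0.224 112
button est z [595.5 116.   30. ] axis elev deg -0.7  down in tool [-0.012  0.     1.   ]
```

move_arm([
  {"turn": [0, -0.012, 0], "translation": [0, 0, 4], "hand": 0.1},
  {"turn": [0, 0, 0], "translation": [0, 0, 4], "hand": 0.1},
  {"turn": [0, 0, 0], "translation": [0, 0, 2], "hand": 0.1},
  {"turn": [0, 0, 0], "translation": [0, 0, 0], "hand": 0.1},
  {"turn": [0, 0, 0], "translation": [0, 0, 0], "hand": 0.1},
])

```text
time_s: 12.07
eef_pos: [517.8, 120.5, 35.6]
ee_rot: [-0.0, 1.0, -0.03, -0.001]
force: [0.1, 0.2, -1.3]
grip_width: 0.22
grip_force: 111.8
```

```bash
python3 st.py
```

```text
12.0667 [517.8 120.5  35.6] F [ 0.1  0.2 -1.3] [0.01 0.6  1.7  0.   0.85 1.64] grip 0.22 112
button est z [594.7 116.8  18.1] axis elev deg 0.1  down in tool [0.001 0.    1.   ]
```

Near contact now, so I'll release, wait and rise.

move_arm([
  {"turn": [0, 0, 0], "translation": [0, 0, 0], "hand": 0.42},
  {"turn": [0, 0, 0], "translation": [0, 0, 0], "hand": 0.42},
  {"turn": [0, 0, 0], "translation": [0, 0, 0], "hand": 0.42},
  {"turn": [0, 0, 0], "translation": [0, 0, 0], "hand": 0.42},
  {"turn": [0, 0, 0], "translation": [0, 0, -15], "hand": 0.42},
  {"turn": [0, 0, 0], "translation": [0, 0, -35], "hand": 0.42},
  {"turn": [0, 0, 0], "translation": [0, 0, -40], "hand": 0.42},
  {"turn": [0, 0, 0], "translation": [0, 0, -40], "hand": 0.42},
  {"turn": [0, 0, 0], "translation": [0, 0, -20], "hand": 0.1},
  {"turn": [0, 0, 0], "translation": [0, 0, 0], "hand": 0.1},
])

```text
time_s: 12.9
eef_pos: [519.9, 120.5, 190.5]
ee_rot: [-0.0, 1.0, -0.03, 0.004]
force: [0.4, -0.1, -0.0]
grip_width: 0.142
grip_force: 0.0
```

Run:
```python
from h import *
s=sense(); print(s["time_s"],np.round(s["eef_pos"],1))
c=cam("wrist"); P=cloud(c); X,Y,Z=np.moveaxis(P,-1,0); hsv=cv2.cvtColor(c["image"],cv2.COLOR_BGR2HSV)
b=(hsv[...,0]>98)&(hsv[...,0]<125)&(hsv[...,1]>110)&(abs(X-520)<110)&(abs(Y-120)<60)&(Z<70)
print("blue",b.sum(),P[b].mean(0).round(1),np.percentile(Z[b],[5,50,95]).round(1))
ck=(Z<12)&(Z>0)&(hsv[...,2]>120)&(abs(X-522)<100)&(abs(Y-121)<55); 
print("cork extents",np.percentile(X[ck],[.5,99.5]).round(1),np.percentile(Y[ck],[.5,99.5]).round(1),np.median(Z[ck]).round(1))
k=(Z>45)&(Z<70)&(X>380)&(X<690)&(Y>30)&(Y<340); r=cv2.minAreaRect(P[k][:,:2].astype(np.float32)); print("caddy",np.round(r[0],1),np.round(r[1],1),round(r[2],2))
t=cam("top"); a=cv2.resize(t["image"][135:245,165:300],None,fx=3,fy=3,interpolation=cv2.INTER_CUBIC); w=cv2.resize(c["image"],(528,330)); cv2.imwrite("pics/placed.png",cv2.hconcat([w[:,:390],a]))
cv2.imwrite("pics/w6.png",c["image"])
```

```text
12.9 [519.9 120.5 190.5]
blue 1427 [536.1 118.1  27.9] [25.5 28.1 29.4]
cork extents [434.7 608.7] [ 72.6 166.9] 7.3
caddy [524.6 180. ] [245.4 220.1] 86.66
```

View pics/placed.png

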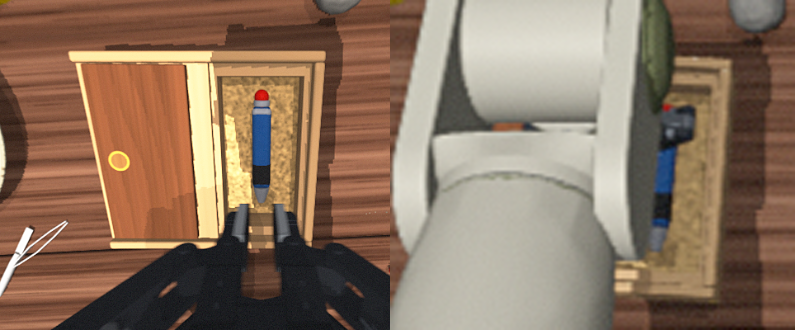

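The left panel (wrist view) shows the scriber flat in the well, button at (262,96) and nose at (262,195). The cover is at (135,150). Now the cover's +y edge in the caddy frame.

Run:
```python
from h import *
import pickle
a=np.radians(-3.45); C=np.array([[np.cos(a),np.sin(a)],[-np.sin(a),np.cos(a)]]); o=np.array([524.4,172.2])
for n in("top","w1","live"):
    c=pickle.load(open(n+".pkl","rb")) if n!="live" else cam("wrist")
    P=cloud(c); hsv=cv2.cvtColor(c["image"],cv2.COLOR_BGR2HSV); q=(P[...,:2]-o)@C.T
    m=(abs(q[...,0])<95)&(q[...,1]>0)&(q[...,1]<135)&(P[...,2]>50)
    for x0 in(-60,0,60):
        s=m&(abs(q[...,0]-x0)<15); yy=q[...,1][s]; S=hsv[s]
        out=[]
        for y in range(4,134,5):
            k=abs(yy-y)<2.5; out.append((int(np.median(S[k,0])),int(np.median(S[k,1])),int(np.median(S[k,2]))) if k.sum()>3 else 0)
        print(n,x0,[ (4+5*i,v) for i,v in enumerate(out) if i in(0,1,2,3,4,5,19,20,21,22,23,24,25)])
print(sense()["joints"])
```

```text
top -60 [(4, (17, 85, 233)), (9, (17, 85, 235)), (14, (17, 85, 234)), (19, (18, 83, 237)), (24, (13, 142, 137)), (29, (11, 145, 155)), (99, (11, 143, 148)), (104, (12, 144, 151)), (109, (11, 144, 149)), (114, (11, 144, 149)), (119, (11, 141, 147)), (124, (16, 102, 197)), (129, (18, 82, 223))]
top 0 [(4, (17, 85, 232)), (9, (17, 84, 235)), (14, (18, 83, 235)), (19, (19, 79, 238)), (24, (11, 142, 144)), (29, (11, 144, 156)), (99, (15, 138, 186)), (104, (16, 141, 191)), (109, (19, 148, 198)), (114, (11, 147, 149)), (119, (12, 138, 148)), (124, (16, 102, 199)), (129, (17, 89, 222))]
top 60 [(4, (17, 83, 232)), (9, (18, 81, 235)), (14, (18, 81, 236)), (19, (19, 79, 233)), (24, (11, 145, 149)), (29, (11, 145, 157)), (99, (11, 143, 144)), (104, (11, 143, 144)), (109, (11, 144, 153)), (114, (11, 146, 147)), (119, (13, 132, 153)), (124, (17, 93, 215)), (129, (17, 89, 219))]
w1 -60 [(4, (23, 92, 254)), (9, (23, 91, 254)), (14, (23, 90, 254)), (19, (24, 85, 254)), (24, (10, 161, 149)), (29, (10, 163, 176)), (99, (10, 162, 165)), (104, (10, 162, 165)), (109, (10, 162, 161)), (114, (10, 162, 164)
[... 903 characters left out ...]
(129, (30, 67, 255))]
live 0 [(4, (103, 56, 35)), (9, (27, 65, 255)), (14, (27, 66, 255)), (19, (27, 82, 255)), (24, (10, 162, 197)), (29, (10, 162, 201)), (99, (14, 158, 237)), (104, (15, 158, 242)), (109, (10, 160, 192)), (114, (10, 162, 182)), (119, (10, 162, 181)), (124, (24, 94, 255)), (129, (27, 78, 255))]
live 60 [(4, (26, 71, 255)), (9, (28, 61, 255)), (14, (27, 66, 255)), (19, (16, 126, 203)), (24, (10, 163, 204)), (29, (10, 163, 203)), (99, (10, 161, 179)), (104, (10, 161, 183)), (109, (10, 163, 193)), (114, (10, 163, 182)), (119, (11, 165, 178)), (124, (25, 83, 255)), (129, (27, 74, 255))]
[7.83111020e-03 3.88050638e-01 1.57123345e+00 2.77267621e-04
 1.18524757e+00 1.63956565e+00]
```

move_arm([
  {"turn": [0, -0.008, 0], "translation": [0, -32.8, 0], "hand": 0},
  {"turn": [0, 0, 0], "translation": [0.2, -32.8, 0], "hand": 0},
  {"turn": [0, 0, 0], "translation": [0.2, -32.8, 0], "hand": 0},
  {"turn": [0, 0, 0], "translation": [0.2, -32.8, 0], "hand": 0},
  {"turn": [0, 0, 0], "translation": [0.2, -32.8, 0], "hand": 0},
  {"turn": [0, 0, 0], "translation": [0.2, -32.8, 0], "hand": 0},
  {"turn": [0, 0, -0.12], "translation": [0, 0, 0], "hand": 0},
  {"turn": [0, 0, -0.12], "translation": [0, 0, 0], "hand": 0},
  {"turn": [0, 0, -0.12], "translation": [0, 0, 0], "hand": 0},
  {"turn": [0, 0, -0.12], "translation": [0, 0, 0], "hand": 0},
], grip_force=60)

```text
time_s: 13.88
eef_pos: [530.4, 316.8, 183.3]
ee_rot: [-0.001, 0.977, 0.211, -0.006]
force: [0.7, -0.1, 0.0]
grip_width: 0.0
grip_force: 0.0
```

move_arm([
  {"turn": [0, 0, -0.12], "translation": [0, 0, 0], "hand": 0},
  {"turn": [0, 0, -0.12], "translation": [0, 0, 0], "hand": 0},
  {"turn": [0, 0, -0.12], "translation": [0, 0, 0], "hand": 0},
  {"turn": [0, 0, -0.12], "translation": [0, 0, 0], "hand": 0},
  {"turn": [0, 0, -0.12], "translation": [0, 0, 0], "hand": 0},
  {"turn": [0, 0, -0.12], "translation": [0, 0, 0], "hand": 0},
  {"turn": [0, 0, -0.12], "translation": [0, 0, 0], "hand": 0},
  {"turn": [0, 0, -0.12], "translation": [0, 0, 0], "hand": 0},
  {"turn": [0, 0, -0.12], "translation": [0, 0, 0], "hand": 0},
  {"turn": [0, 0, 0], "translation": [0, 0, 0], "hand": 0},
])

```text
time_s: 14.72
eef_pos: [530.5, 316.6, 183.5]
ee_rot: [-0.004, 0.731, 0.683, -0.005]
force: [-0.3, -0.2, -0.4]
grip_width: -0.002
grip_force: 0.0
```

```bash
python3 st.py; python3 -c "
from h import *
plan(rotdown(86.55),[533.1,316.9,72])"
```

```text
14.7167 [530.5 316.6 183.5] F [-0.3 -0.2 -0.4] [0.35 0.58 1.28 0.   1.3  0.41] grip -0.002 0
button est z [534.5 393.5 166.1] axis elev deg 0.1  down in tool [0.001 0.013 1.   ]
turn [-0.0126  0.0012 -0.0075] then shift [  0.5   2.5 111.5] | shift-first [  0.6   3.9 111.5]
```

move_arm([
  {"turn": [-0.012, 0, -0.008], "translation": [0.5, 2.5, 0], "hand": 0},
  {"turn": [0, 0, 0], "translation": [0, 0, 35], "hand": 0},
  {"turn": [0, 0, 0], "translation": [0, 0, 35], "hand": 0},
  {"turn": [0, 0, 0], "translation": [0, 0, 25], "hand": 0},
  {"turn": [0, 0, 0], "translation": [0, 0, 12], "hand": 0},
  {"turn": [0, 0, 0], "translation": [0, 0, 0], "hand": 0},
  {"turn": [0, 0, 0], "translation": [0, 0, 0], "hand": 0},
])

```text
time_s: 15.3
eef_pos: [534.2, 317.2, 79.0]
ee_rot: [0.001, 0.73, 0.684, 0.001]
force: [0.5, -0.7, 0.8]
grip_width: 0.0
grip_force: 0.0
```

```bash
python3 -c "
from h import *
s=sense();print(s['eef_pos'],s['force']);plan(rotdown(86.55),[533.1,316.9,72])"
```

```text
[534.18091034 317.24470347  78.99276161] [ 0.47313349 -0.73112464  0.78381185]
turn [ 0.003  -0.0002 -0.005 ] then shift [-0.4 -1.1  7. ] | shift-first [-0.4 -1.1  7. ]
```

move_arm([
  {"turn": [0, 0, -0.005], "translation": [-0.4, -1, 7], "hand": 0},
  {"turn": [0, 0, 0], "translation": [0, 0, 0], "hand": 0},
  {"turn": [0, 0, 0], "translation": [-5, 0, 0], "hand": 0},
  {"turn": [0, 0, 0], "translation": [-5, 0, 0], "hand": 0},
  {"turn": [0, 0, 0], "translation": [-5, 0, 0], "hand": 0},
  {"turn": [0, 0, 0], "translation": [-5, 0, 0], "hand": 0},
  {"turn": [0, 0, 0], "translation": [0, 0, 0], "hand": 0},
])

```text
time_s: 15.88
eef_pos: [531.9, 295.9, 71.9]
ee_rot: [0.001, 0.728, 0.686, 0.001]
force: [0.3, 0.3, 0.5]
grip_width: -0.001
grip_force: 0.0
```

```bash
cat > cv.py <<'E'
from h import *
a=np.radians(-3.45); C=np.array([[np.cos(a),np.sin(a)],[-np.sin(a),np.cos(a)]]); o=np.array([524.4,172.2])
s=sense(); p=np.array(s["eef_pos"]); print(s["time_s"],"tcp caddy",(C@(p[:2]-o)).round(1),p[2].round(1),"F",np.round(s["force"],1)); plan(rotdown(86.55),p)
c=cam("wrist"); P=cloud(c); hsv=cv2.cvtColor(c["image"],cv2.COLOR_BGR2HSV); q=(P[...,:2]-o)@C.T; Z=P[...,2]
m=(abs(q[...,0])<105)&(q[...,1]>-115)&(q[...,1]<135)&(Z>40)&(Z<75)&(hsv[...,0]<15)&(hsv[...,1]>135)
m=cv2.morphologyEx(m.astype(np.uint8),cv2.MORPH_OPEN,np.ones((5,5)))>0
Q=np.c_[q[m],Z[m]]; A=np.c_[Q[:,:2],np.ones(len(Q))]; k=np.linalg.lstsq(A,Q[:,2],rcond=None)[0]
print("cover n",len(Q),"x",np.percentile(Q[:,0],[.5,99.5]).round(1),"y",np.percentile(Q[:,1],[.5,99.5]).round(1),"z med",np.median(Q[:,2]).round(1),"slope deg",np.degrees(k[:2]).round(2))
import sys; cv2.imwrite(sys.argv[1],c["image"])
E
python3 cv.py pics/c1.png
```

```text
15.8833 tcp caddy [1.000e-01 1.239e+02] 71.9 F [0.3 0.3 0.5]
turn [ 0.0031 -0.0002  0.0005] then shift [0. 0. 0.] | shift-first [0. 0. 0.]
cover n 8702 x [-94.4  97.3] y [ 62.4 111.9] z med 58.3 slope deg [ 0.01 -0.54]
```

move_arm([
  {"turn": [0, 0, 0], "translation": [-9, 0, 0], "hand": 0},
  {"turn": [0, 0, 0], "translation": [-9, 0, 0], "hand": 0},
  {"turn": [0, 0, 0], "translation": [-9, 0, 0], "hand": 0},
  {"turn": [0, 0, 0], "translation": [-9, 0, 0], "hand": 0},
  {"turn": [0, 0, 0], "translation": [-9, 0, 0], "hand": 0},
  {"turn": [0, 0, 0], "translation": [-9, 0, 0], "hand": 0},
  {"turn": [0, 0, 0], "translation": [-9, 0, 0], "hand": 0},
  {"turn": [0, 0, 0], "translation": [-9, 0, 0], "hand": 0},
  {"turn": [0, 0, 0], "translation": [-9, 0, 0], "hand": 0},
  {"turn": [0, 0, 0], "translation": [0, 0, 0], "hand": 0},
])

```text
time_s: 16.77
eef_pos: [526.8, 214.0, 71.3]
ee_rot: [0.001, 0.728, 0.686, 0.0]
force: [-0.1, -0.8, -0.4]
grip_width: 0.0
grip_force: 0.0
```

```bash
python3 cv.py pics/c2.png
```

```text
16.7667 tcp caddy [-0.2 41.9] 71.3 F [-0.1 -0.8 -0.4]
turn [0.0016 0.0011 0.0002] then shift [0. 0. 0.] | shift-first [0. 0. 0.]
cover n 4663 x [-93.5  97.8] y [-20.   28.4] z med 60.1 slope deg [-0.01  6.22]
```

move_arm([
  {"turn": [0, 0, 0], "translation": [-6, 0, 0], "hand": 0},
  {"turn": [0, 0, 0], "translation": [-6, 0, 0], "hand": 0},
  {"turn": [0, 0, 0], "translation": [-6, 0, 0], "hand": 0},
  {"turn": [0, 0, 0], "translation": [-6, 0, 0], "hand": 0},
  {"turn": [0, 0, 0], "translation": [-4, 0, 0], "hand": 0},
  {"turn": [0, 0, 0], "translation": [-2, 0, 0], "hand": 0},
  {"turn": [0, 0, 0], "translation": [0, 0, 0], "hand": 0},
])

```text
time_s: 17.4
eef_pos: [525.2, 185.5, 71.5]
ee_rot: [0.001, 0.728, 0.686, 0.001]
force: [0.1, 1.0, 0.6]
grip_width: 0.002
grip_force: 0.0
```

```bash
python3 cv.py pics/c3.png
```

```text
17.4 tcp caddy [ 0.  13.3] 71.5 F [0.1 1.  0.6]
turn [0.0027 0.0002 0.0009] then shift [0. 0. 0.] | shift-first [0. 0. 0.]
cover n 5493 x [-94.1  97.7] y [-48.    1.3] z med 57.3 slope deg [-0.03  4.6 ]
```

move_arm([
  {"turn": [0, 0, 0], "translation": [-1, 0, 0], "hand": 0},
  {"turn": [0, 0, 0], "translation": [-1, 0, 0], "hand": 0},
  {"turn": [0, 0, 0], "translation": [-1, 0, 0], "hand": 0},
  {"turn": [0, 0, 0], "translation": [-1, 0, 0], "hand": 0},
  {"turn": [0, 0, 0], "translation": [0, 0, 0], "hand": 0},
])

```text
time_s: 17.87
eef_pos: [524.8, 181.9, 71.5]
ee_rot: [0.001, 0.728, 0.686, 0.001]
force: [0.3, 0.7, -0.4]
grip_width: -0.002
grip_force: 0.0
```

```bash
python3 cv.py pics/c4.png
```

```text
17.8667 tcp caddy [-0.1  9.7] 71.5 F [ 0.3  0.7 -0.4]
turn [0.0024 0.0002 0.0015] then shift [0. 0. 0.] | shift-first [0. 0. 0.]
cover n 7316 x [-94.   97.6] y [-59.2  -1.2] z med 50.4 slope deg [-0.01 -0.06]
```

It has dropped flush, with its top at 50.4 mm and slope about 0. I'll back off, rise and check.

move_arm([
  {"turn": [0, 0, 0], "translation": [6, 0, 0], "hand": 0},
  {"turn": [0, 0, 0], "translation": [0, 0, -25], "hand": 0},
  {"turn": [0, 0, 0], "translation": [10, 0, -35], "hand": 0},
  {"turn": [0, 0, 0], "translation": [20, 0, -35], "hand": 0},
  {"turn": [0, 0, 0], "translation": [20, 0, -35], "hand": 0},
  {"turn": [0, 0, 0], "translation": [20, 0, -10], "hand": 0},
  {"turn": [0, 0, 0], "translation": [0, 0, 0], "hand": 0},
  {"turn": [0, 0, 0], "translation": [0, 0, 0], "hand": 0},
])

```text
time_s: 18.58
eef_pos: [528.7, 258.7, 211.5]
ee_rot: [0.001, 0.727, 0.687, 0.001]
force: [-0.4, 0.4, -0.7]
grip_width: -0.006
grip_force: 0.0
```

```bash
python3 cv.py pics/c5.png
```

```text
18.5833 tcp caddy [-0.9 86.6] 211.5 F [-0.4  0.4 -0.7]
turn [0.0029 0.     0.0031] then shift [0. 0. 0.] | shift-first [0. 0. 0.]
cover n 3553 x [-94.2  97.2] y [-98.4  -1.4] z med 50.4 slope deg [ 0.04 -0.22]
```

View pics/c5.png

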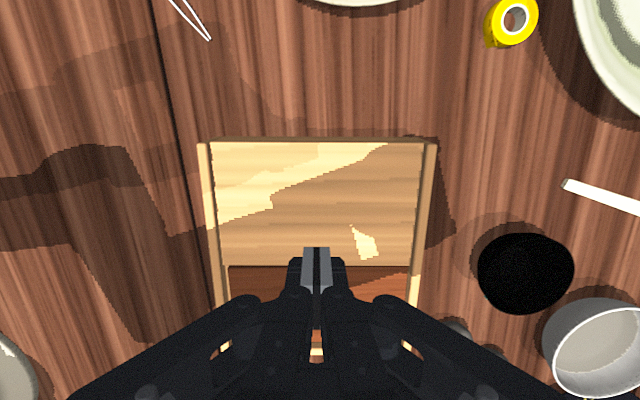

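The deck is bare and the cover is seated flush past the deck edge, at row ~266. I'm handing in.

```bash
python3 -c "
from rig import finish_job
print(finish_job())"
```

```text
the job is handed in; nothing more can be done
None
```

The job is handed in, with no verdict returned: the button push gave the force drop of a click (the point itself was hidden from view), the scriber was laid flat in the well, and the cover measured flush and level over it (top 50.4 mm).

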